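# Tip the calibration block out of its fitted case

## Task

Get the gel imager ready for a calibration run. The black calibration block lies flush in its fitted case with no room for fingers round it: press its yellow-dotted end down into the relief until it rocks over and its other end stands up out of the nest, then lift it out and lay it gently (do not drop it) windows up in the middle of the clear gel tray, lengthwise between the tray's two walls. Then fold the case's lid fully shut over the empty nest, and do not disturb the timer, the red marker or the green-capped vial.

Things in the scene. Friction and masses are not known exactly. Their poses are not given: they have to be found in the camera images.
- case: dark blue case, light grey nest, fixed on the bench, 126 (x) x 84 (y) x 49 mm without lid. Origin: centre of its underside; x runs from the notched near end to the hinged end, z up. Pocket: x and y within 49.5 and 21.5 mm of the centre, open on top. The near end wall (x -63 to -49.5) is only 36 mm high across the pocket (thumb notch); all other walls 49 mm
- fulcrum (a point): middle of the fulcrum edge in the pocket (1, 0, 23 mm in the case's frame; axes as the case's). On its hinge side the nest floor is level, z 23 mm; on its near side the floor falls away at 27 degrees (the relief, bottom at z 3 mm), so that the block overhangs this edge by 41 mm
- block: the loose calibration block: black bar, 88 (x) x 40 (y) x 26 mm (z), 0.14 to 0.28 kg, centre of mass at its centre. Origin: centre of its underside; z points out of the face with five orange-brown windows, x along it, away from the end with the yellow press dot (33 mm from the middle). It starts in the pocket with x along the case's x, its top flush with the case's
- block_mid (a point): centre of the block, axes as block. Starts 3 mm on the hinge side of the fulcrum; gaps 1.5 mm at the sides and hinged end, 9.5 mm at the near end. Pressed at the dot past its balance at 13 degrees of tilt (dot some 8 mm down) it rocks over and rests by itself on the relief at 27 degrees, the other end's top edge about 18 mm above the case's top, its sides free there
- case_lid (a joint): hinge of the case's lid, rad: 0 = shut, flat on the case; grows as the lid opens, 1.57 upright, leaning back beyond that, stop at 2.2. Hinge axis: along the case's y at x +65.5, z 49 mm of the case's frame. Stiff: the lid stays where it is left; 1 to 2 N at its edge move it
- lid_edge (a point): middle of the lid's free edge, 126 mm from the hinge axis, half-way through its 14 mm thickness. The lid is a dark blue shell, 84 mm wide, with a black pull tab, 34 mm wide and 4 mm thick, standing 13 mm beyond the edge. Axes, lid shut: as the case's (z out of the outer face); they turn with the lid
- gel_tray: loose clear gel tray, 100 (x) x 90 (y) x 18 mm, 0.1 kg, lying on the bench. Origin: centre of its underside, z up. Floor 3 mm thick; two walls 3 mm thick and 18 mm high along x at y = -43.5 and +43.5 mm (84 mm free between them); open at both x ends
- timer: white timer lying on the bench, 66 x 72 x 22 mm, origin at the centre of its underside; bystander
- marker_red: marker pen with red cap lying on the bench, 12 x 134 x 14 mm, long along its y, origin at the centre of its underside; bystander
- vial_1: small amber vial with green cap, standing, 23 mm across, 48 mm high, origin at the centre of its underside; bystander
There are look-alikes about, which are no part of the job. Of the things that look like the block, the middle-sized one is meant.

How it is judged:
By the outcome, as a careful person would: the job done as asked, in the order asked, and still so for the second after the job is handed in, with the robot touching nothing.
It also fails if it takes over 62 s, if anything falls off the work surface, if the arm or the gripper's body presses on something with over 40 N, if the wrist force passes 120 N, or if a joint passes its speed limit or range.

## Robot

A 7-joint arm with a two-finger parallel gripper is mounted at the origin on a cart in front of the work surface, level with it; the furniture and walls round the work are solid. World frame = base frame: x ahead of the robot, y to its left, z up, the work surface at z = 0. Lengths are in m, angles in degrees, forces in N, time in s.
With the tool pointing down it reaches from about 0.4 to 0.875 m from the base axis. Payload 6.5 kg.
Tool frame: the origin (TCP) lies between the finger pads; the fingertips stand 25 mm ahead of it and the grasp point (between the pads) lies 6 mm ahead of it; x points along the fingers, y is the direction in which the jaws open and shut, and the axes are right-handed (so a half turn about x gives the same grasp; the last joint's range is limited). The gripper opens to 85 mm and grips with 20 to 120 N. Pads are 22 mm wide; open, the fingers measure 114 mm over their backs; the gripper's body (76 mm by 85 mm) begins 54 mm behind the grasp point. The pads swing forward as they close: fully open they stand 13 mm farther back than shut.
Start: joints at [-67.964, 30.733, -0.252, 88.115, 0.149, 61.152, -4.079], TCP at [0.283, 0.585, 0.256] pointing down, gripper open.
Joint ranges: [-154.64, 154.64], [-21.42, 123.67], [-72.66, 72.17], [13.99, 137.28], [-74.86, 254.86], [10.95, 109.41], [-158.01, 158.01]. Speed limits (degrees/s): [136.94, 136.94, 180, 180, 180, 180, 180].

## Interface

Orientations are given as a 3x3 rotation matrix whose columns are the frame's x, y, z axes.
In Python, from bench import r gives the robot as it stands.
- The arm moves only by the shell command python3 -m jog 'ROWS' [FORCE]. ROWS is JSON, a list of rows, each a list of 7 numbers: the turn, a rotation vector about the tool's x, y, z in degrees, then the shift along the tool's x, y, z in mm, then the finger opening in mm, from 0 to 85.4. In form: [[ax, ay, az, x, y, z, gripper], ...]. A call has exactly 8 rows; each row is the pose to reach, as a shift and turn from the pose commanded when the call began, along the tool's axes at that moment; what a row does not reach only later rows make up. A row lasts 1/8 s, in which the tool goes at most 62.5 mm and 10.7 degrees, less where a joint would pass 70% of its speed; a pose out of reach is approached as far as the arm can. A call with a gripper value outside its range is refused whole. The fingers move at their own pace and stop on an object; FORCE is the grip in N (left out, the last holds). Time passes only in rows, so rows that repeat a pose let the fingers close, or fill a call up. It gives the time, the measured TCP pose, the force and the opening at its end, in the units of the state.
- r.state(): the state, without advancing time (a new reading comes with each control period).
- r.get_image(name): name is "scene" or "top" or "wrist"; returns a dict with "frame" (480x640x3 uint8, red, green, blue), "range_z" (480x640 float32, m along the optical axis (not along the pixel's ray), 0 where there is no reading), "vfov" (degrees; the focal length in pixels is half the picture's height over the tangent of half this angle, whatever the lens; pixels are square), "cx", "cy" (the principal point, pixels), "position" and "orientation" of the camera in the world. Camera axes: x right, y down, z forward; pixel columns grow to the right and rows downward; lengths in m; the calibration is good to about 2 mm. The wrist camera is an equidistant fisheye: a pixel r from the principal point sees the ray r / f radians off the axis. A picture is of the moment at which its call begins.
- r.sign_off(): hands the job in, once; it reports no verdict.
The state is a dict: "clock": time; "q": joint angles; "joint_velocities": joint speeds; "joint_efforts": joint torques, N m; "ee_pos": TCP position; "tcp_rot": TCP orientation; "ft_force": force on the tool from outside, world axes, zero at the start; "ft_torque": the same for the moment, N m; "finger_gap": finger opening in m.
Only numpy, scipy, OpenCV 4.12 (cv2) and the standard library are available. Lean on these libraries where they do the work, as an engineer would, in place of code of your own. Each camera call takes 0.05 s, during which the arm holds its last target.

## Working session

There is one attempt and no reset: what is moved stays moved. The work goes in short steps, Python scripts to look and compute and a shell command to move; the robot and the scene stay as the last step left them, time stands still between calls to the robot, and variables do not carry over. Pictures are saved under pics/ and viewed, and the job is handed in when it is done.

```bash
ls; mkdir -p pics; python3 - <<'E'
from bench import r
import cv2,pickle
s=r.state();print({k:s[k] for k in('clock','ee_pos','tcp_rot','ft_force','finger_gap')})
for n in('scene','top'):
    d=r.get_image(n);pickle.dump(d,open(f'pics/{n}0.pkl','wb'))
    cv2.imwrite(f'pics/{n}0.png',d['frame'][:,:,::-1])
    print(n,d['vfov'],d['cx'],d['cy'],d['position'],d['orientation'])
E
```

```text
pics
{'clock': 0.0, 'ee_pos': array([0.28296308, 0.58451164, 0.25539326]), 'tcp_rot': array([[-6.51383836e-04,  4.35631466e-01,  9.00124881e-01],
       [-1.64627926e-03,  9.00123385e-01, -4.35631933e-01],
       [-9.99998433e-01, -1.76562052e-03,  1.30845224e-04]]), 'ft_force': array([ 0.12557178, -0.17051187, -0.67784881]), 'finger_gap': 0.08558513153314132}
scene 46.67786313719388 314.81434859768154 248.92901663178873 [-0.01930334 -0.89935276  0.59147289] [[ 0.85511879 -0.25022331  0.45404862]
 [-0.51813714 -0.38295129  0.76477593]
 [-0.01748626 -0.88923372 -0.45711883]]
top 45.04142636971502 317.37883913790785 244.66109398787134 [ 0.40110815 -0.07421598  1.16494981] [[-0.02604882 -0.99755812  0.06480159]
 [-0.99959725  0.02672254  0.00955162]
 [-0.01125996 -0.06452669 -0.99785245]]
```

View pics/scene0.png

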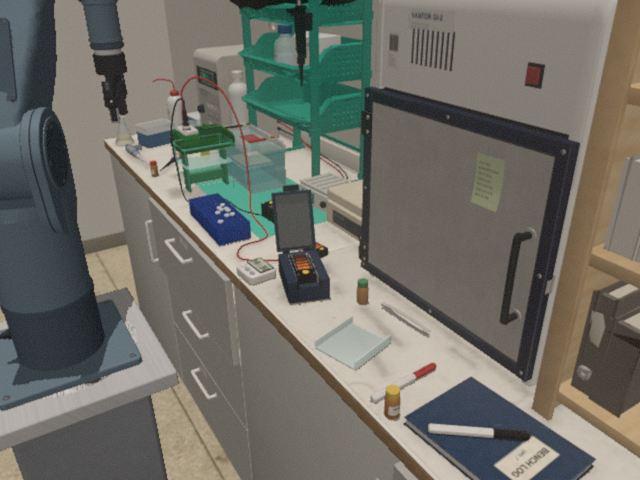

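View pics/top0.png

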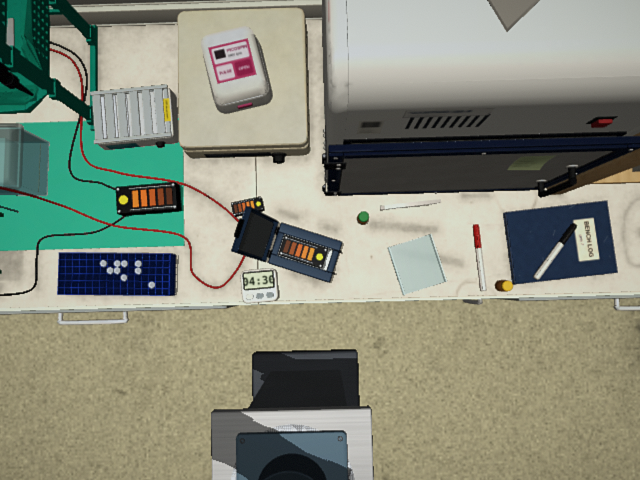

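Block candidates in the top view: (150,198), the large one on the green mat; (303,250), the middle-sized one in the case; and (248,205), the small one behind the case. I choose (303,250) and will check it in a close crop.

```bash
cat > h.py <<'E'
import numpy as np,cv2,pickle
def f(d): return 240/np.tan(np.radians(d['vfov'])/2)
def ray(d,u,v):
    fo=f(d);c=np.array([(u-d['cx'])/fo,(v-d['cy'])/fo,1.]);return np.array(d['orientation'])@c
def plane(d,u,v,z):
    w=ray(d,u,v);p=np.array(d['position']);return p+w*(z-p[2])/w[2]
def rng(d,u,v):
    return np.array(d['position'])+ray(d,u,v)*d['range_z'][int(round(v)),int(round(u))]
def proj(d,P):
    c=np.array(d['orientation']).T@(np.array(P)-np.array(d['position']));return c[:2]/c[2]*f(d)+[d['cx'],d['cy']]
def load(n): return pickle.load(open(f'pics/{n}.pkl','rb'))
E
python3 - <<'E'
from h import *
d=load('top0');im=d['frame'][:,:,::-1]
cv2.imwrite('pics/c1.png',cv2.resize(im[190:310,220:360],None,fx=5,fy=5,interpolation=cv2.INTER_CUBIC))
cv2.imwrite('pics/c2.png',cv2.resize(im[190:310,350:510],None,fx=5,fy=5,interpolation=cv2.INTER_CUBIC))
E
```

```text
(no output)
```

View pics/c1.png

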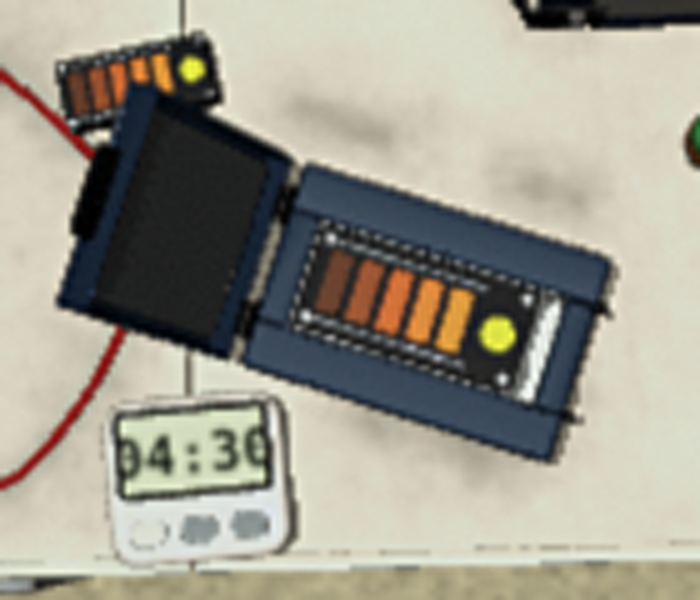

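View pics/c2.png

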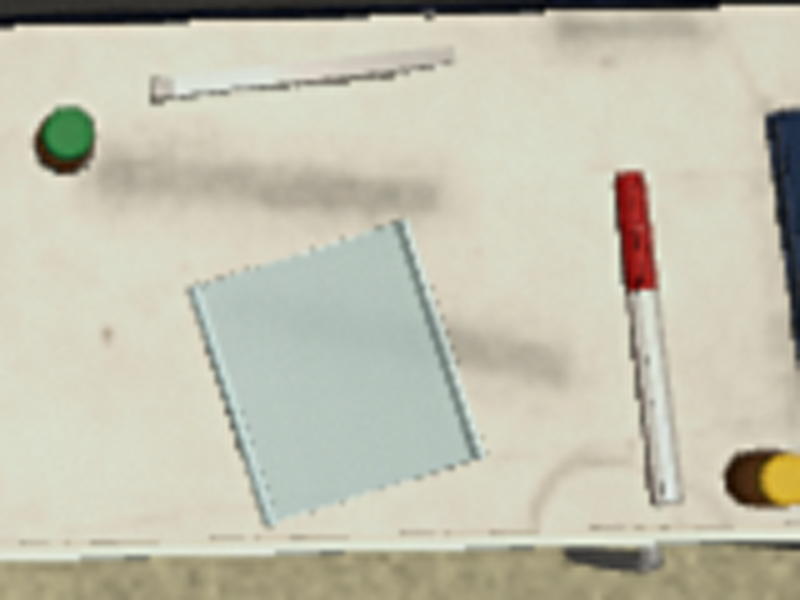

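```bash
python3 - <<'E'
from h import *
d=load('top0')
R=lambda c,o,z:[plane(d,a/5-0.4+o[0],b/5-0.4+o[1],z) for a,b in c]
C=R([(610,262),(552,460),(245,362),(307,165)],(220,190),.049)
C=np.array(C);print('case',C.round(4),[np.linalg.norm(C[i]-C[i-1]).round(4) for i in range(4)],C.mean(0))
x=(C[2]+C[3]-C[0]-C[1]);y=C[2]+C[1]-C[0]-C[3]
print('x yaw',np.degrees(np.arctan2(x[1],x[0])),'y',np.degrees(np.arctan2(y[1],y[0])))
print('dot',R([(498,333)],(220,190),.049),'mid block',R([(420,305)],(220,190),.049))
hx=x/np.linalg.norm(x)
T=np.array(R([(192,287),(268,525),(480,458),(402,220)],(350,190),.018));print('tray',T.round(4),[np.linalg.norm(T[i]-T[i-1]).round(4) for i in range(4)],T.mean(0))
t=T[0]+T[3]-T[1]-T[2];print('tray x yaw',np.degrees(np.arctan2(t[1],t[0])))
t=T[0]+T[1]-T[3]-T[2];print('tray y yaw',np.degrees(np.arctan2(t[1],t[0])))
print('vial',R([(68,133)],(350,190),.048),'marker',R([(630,172),(668,502)],(350,190),.014))
print('timer',R([(115,408),(282,397),(295,545),(120,562)],(220,190),.022))
# depth checks
for u,v in[(303,250),(312,232),(290,262),(415,263),(320,256)]: print(u,v,rng(d,u,v))
# lid edge depth
for a,b in[(135,95),(70,300),(95,195),(180,200)]: print('lid',rng(d,a/5+220,b/5+190))
E
```

```text
case [[ 0.4775 -0.1104  0.049 ]
 [ 0.4017 -0.086   0.049 ]
 [ 0.4426  0.0315  0.049 ]
 [ 0.5183  0.0058  0.049 ]] [np.float64(0.1232), np.float64(0.0796), np.float64(0.1243), np.float64(0.0799)] [ 0.46002434 -0.0397721   0.049     ]
x yaw 70.74047774072054 y 161.6906504785063
dot [array([ 0.45118095, -0.0664657 ,  0.049     ])] mid block [array([ 0.46280154, -0.03663039,  0.049     ])]
tray [[ 0.4672 -0.2031  0.018 ]
 [ 0.3724 -0.2298  0.018 ]
 [ 0.3966 -0.3142  0.018 ]
 [ 0.4916 -0.2872  0.018 ]] [np.float64(0.0876), np.float64(0.0985), np.float64(0.0878), np.float64(0.0988)] [ 0.43195777 -0.25857704  0.018     ]
tray x yaw 15.828076089370446
tray y yaw 106.07752237376594
vial [array([ 0.52652786, -0.15375286,  0.048     ])] marker [array([ 0.50862694, -0.37922636,  0.014     ]), array([ 0.37731474, -0.38847945,  0.014     ])]
timer [array([0.42675964, 0.08580496, 0.022     ]), array([0.42936547, 0.01968249, 0.022     ]), array([0.3710125 , 0.01580989, 0.022     ]), array([0.36612011, 0.08490632, 0.022     ])]
303 250 [ 0.46388952 -0.03556347  0.05083051]
312 232 [ 0.49840075 -0.05376814  0.04899987]
290 262 [ 0.44152272 -0.00978491  0.04785485]
415 263 [ 0.43465565 -0.25846674 -0.00188935]
320 256 [ 0.45134258 -0.06804156  0.05306096]
lid [0.53122938 0.05592347 0.16712979]
lid [0.46070343 0.08020263 0.16404934]
lid [0.49599002 0.06930721 0.17493747]
lid [0.49941559 0.04743392 0.11122921]
```

Crop c1 shows the block in the case: dot at crop (498,333), windows towards the hinge, and between the other two in size, so the choice stands. In crop c2 the tray walls run (192,287)-(268,525) and (402,220)-(480,458).

```bash
cat >> h.py <<'E'
from scipy.spatial.transform import Rotation as Ro
YAW=71.2; CC=np.array([.460,-.0397,0.])
cs=np.array([np.cos(np.radians(YAW)),np.sin(np.radians(YAW)),0]);cy=np.array([-cs[1],cs[0],0])
def case(x,y,z): return CC+(cs*x+cy*y)/1000+np.array([0,0,z/1000])
def toolrot(yyaw,tilt=0):
    """tool y at yaw; tilt turns about tool y"""
    y=np.array([np.cos(np.radians(yyaw)),np.sin(np.radians(yyaw)),0]);x=np.array([0,0,-1.]);z=np.cross(x,y)
    return np.stack([x,y,z],1)@Ro.from_euler('y',tilt,degrees=True).as_matrix()
def go(s,pos,rot):
    R=np.array(s['tcp_rot']);p=np.array(s['ee_pos'])
    print('turn',np.degrees(Ro.from_matrix(R.T@rot).as_rotvec()).round(1),'shift',(R.T@(np.array(pos)-p)*1000).round(1))
E
python3 - <<'E'
from h import *
from bench import r
s=r.state()
go(s,case(-29,0,49+25+25),toolrot(-18.8)); 
d=load('top0');H=np.array([[rng(d,u,v) for u in range(0,640,2)] for v in range(0,480,2)])
for y0 in np.arange(-.4,.6,.1):
    for x0 in (.3,.4,.5):
        m=(abs(H[...,1]-y0)<.05)&(abs(H[...,0]-x0)<.05); 
        if m.any(): print(round(y0,1),x0,H[m][:,2].max().round(3),end='; ')
for t in (-27,27):
  print(t,toolrot(-18.8,t).round(2)[:,0],'case-x comp',toolrot(-18.8,t)[:,0]@cs)
E
```

```text
turn [83.   0.1  0.1] shift [ 157.3 -513.4  434.9]
-0.4 0.3 -0.135; -0.4 0.4 0.053; -0.4 0.5 0.018; -0.3 0.3 -0.884; -0.3 0.4 0.021; -0.3 0.5 0.021; -0.2 0.3 -0.886; -0.2 0.4 0.02; -0.2 0.5 0.054; -0.1 0.3 -0.878; -0.1 0.4 1.165; -0.1 0.5 0.053; -0.0 0.3 -0.888; -0.0 0.4 0.079; -0.0 0.5 0.166; 0.1 0.3 -0.885; 0.1 0.4 0.101; 0.1 0.5 0.179; 0.2 0.3 -0.885; 0.2 0.4 0.048; 0.2 0.5 0.05; 0.3 0.3 -0.886; 0.3 0.4 0.053; 0.3 0.5 0.054; 0.4 0.3 -0.08; 0.4 0.4 0.051; 0.4 0.5 0.05; 0.5 0.3 -0.08; 0.5 0.4 0.113; 0.5 0.5 0.009; -27 [-0.15 -0.43 -0.89] case-x comp -0.4539904997395468
27 [ 0.15  0.43 -0.89] case-x comp 0.4539904997395468
```

```bash
python3 -m jog '[[10.4,0,0,-10,-46,39,40],[20.8,0,0,-10,-92,78,0],[31,0,0,-10,-138,117,0],[41.5,0,0,-10,-184,156,0],[52,0,0,-10,-230,195,0],[62,0,0,-10,-276,234,0],[72.5,0,0,-10,-322,273,0],[83,0,0,-10,-368,312,0]]' 40; python3 - <<'E'
from h import *
from bench import r
go(r.state(),case(-29,0,49+25+20),toolrot(-18.8))
E
```

```text
clock: 1.1
ee_pos: [0.4037, 0.116, 0.2663]
tcp_rot: [[0.0, 0.945, -0.328], [0.0, -0.328, -0.945], [-1.0, 0.0, -0.0]]
ft_force: [1.3, 0.6, 0.2]
finger_gap: -0.0003
turn [-0.4 -0.  -0. ] shift [172.3 104.4 157.7]
```

```bash
python3 -m jog '[[0,0,0,0,33,50,0],[0,0,0,0,66,100,0],[0,0,0,0,104,158,0],[0,0,0,50,104,158,0],[0,0,0,100,104,158,0],[0,0,0,145,104,158,0],[0,0,0,162,104,158,0],[0,0,0,162,104,158,0]]' 40; python3 - <<'E'
from h import *
from bench import r
d=r.get_image('wrist');cv2.imwrite('pics/w1.png',d['frame'][:,:,::-1]);pickle.dump(d,open('pics/w1.pkl','wb'))
d=r.get_image('scene');cv2.imwrite('pics/s1.png',cv2.resize(d['frame'][200:360,200:400,::-1],None,fx=4,fy=4)[:600])
go(r.state(),case(-29,0,49+25+10),toolrot(-18.8))
E
```

```text
clock: 2.1
ee_pos: [0.45, -0.0653, 0.1032]
tcp_rot: [[-0.003, 0.946, -0.323], [-0.0, -0.323, -0.946], [-1.0, -0.003, 0.001]]
ft_force: [0.1, 0.0, 0.2]
finger_gap: -0.0002
turn [-0. -0. -0.] shift [20.8 -0.2  1.9]
```

View pics/w1.png

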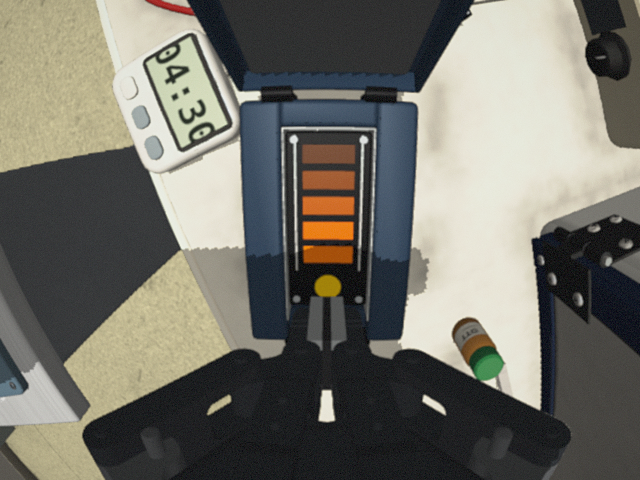

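View pics/s1.png

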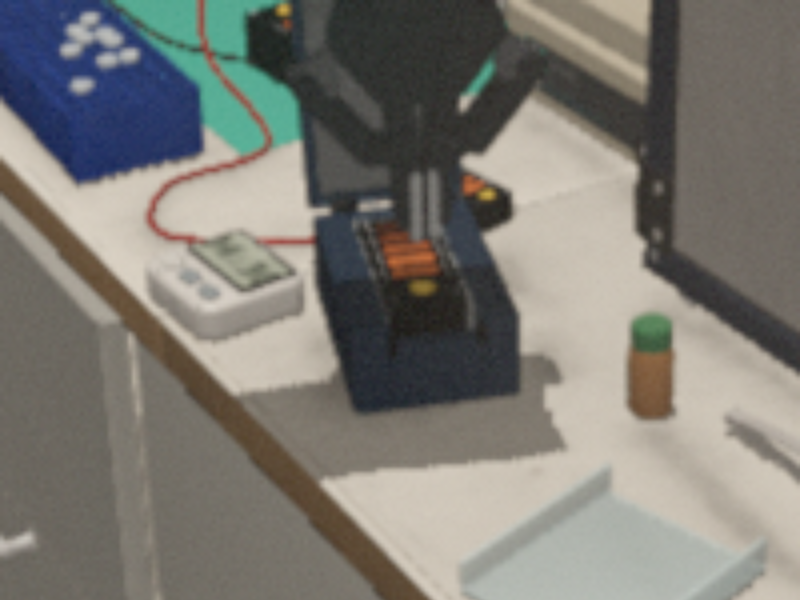

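```bash
python3 -m jog '[[0,0,0,15,0,2,0],[0,0,0,24,0,2,0],[0,0,0,28,0,2,0],[0,0,0,31,0,2,0],[0,0,0,34,0,2,0],[0,0,0,37,0,2,0],[0,0,0,40,0,2,0],[0,0,0,42,0,2,0]]' 40; python3 - <<'E'
from h import *
from bench import r
d=r.get_image('scene');cv2.imwrite('pics/s2.png',cv2.resize(d['frame'][200:360,200:400,::-1],None,fx=4,fy=4)[:600])
E
```

```text
clock: 3.2
ee_pos: [0.4491, -0.072, 0.0625]
tcp_rot: [[-0.001, 0.945, -0.327], [-0.005, -0.327, -0.945], [-1.0, 0.001, 0.005]]
ft_force: [-6.6, -15.1, 10.4]
finger_gap: -0.0004
```

View pics/s2.png

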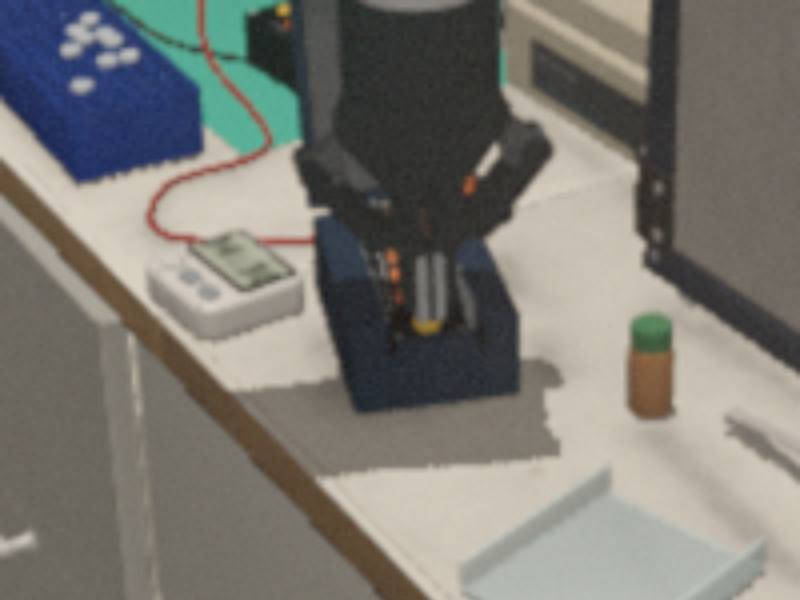

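```bash
python3 -m jog '[[0,0,0,1,0,3,0],[0,0,0,2,0,6,0],[0,0,0,3,0,7,0],[0,0,0,3,0,7,0],[0,0,0,-5,0,7,0],[0,0,0,-25,0,7,0],[0,0,0,-60,0,7,0],[0,0,0,-100,0,20,85]]' 40; python3 - <<'E'
from h import *
from bench import r
d=r.get_image('scene');cv2.imwrite('pics/s3.png',cv2.resize(d['frame'][200:360,200:400,::-1],None,fx=4,fy=4)[:600])
d=r.get_image('wrist');cv2.imwrite('pics/w3.png',d['frame'][:,:,::-1]);pickle.dump(d,open('pics/w3.pkl','wb'))
E
```

```text
clock: 4.25
ee_pos: [0.444, -0.0852, 0.163]
tcp_rot: [[-0.001, 0.947, -0.321], [0.0, -0.321, -0.947], [-1.0, -0.001, 0.0]]
ft_force: [0.9, -0.2, -0.0]
finger_gap: 0.0171
```

View pics/s3.png

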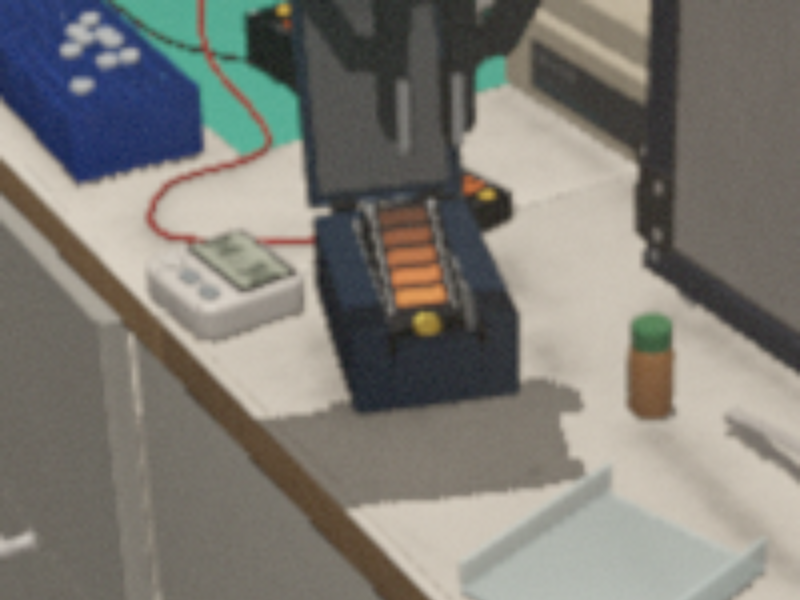

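View pics/w3.png

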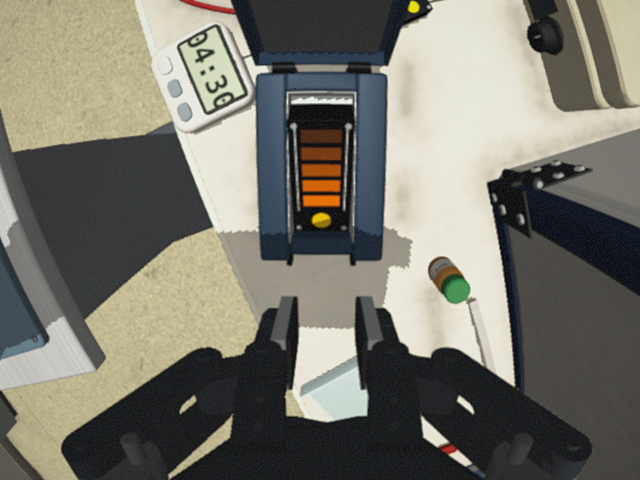

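The block has rocked over and rests by itself. In w3 the dot is at (321,220), the raised end is at (321,125) and there is a clear gap at the hinge end. I'll measure its tilt and plan the grasp.

```bash
cat >> h.py <<'E'
def wrng(d,u,v):
    fo=f(d);a,b=u-d['cx'],v-d['cy'];rr=np.hypot(a,b);t=rr/fo
    c=np.array([a/rr*np.tan(t),b/rr*np.tan(t),1.])
    # equidistant focal: half height over tan(half vfov) as stated
    return np.array(d['position'])+np.array(d['orientation'])@c*d['range_z'][int(v),int(u)]
def tocase(P): q=np.array(P)-CC;return (np.array([q@cs,q@cy,q[2]])*1000).round(1)
E
python3 - <<'E'
from h import *
from bench import r
d=load('w3')
for u,v in[(321,220),(320,200),(320,172),(320,140),(320,124),(305,124),(335,124),(270,150),(372,150),(258,255),(383,255),(258,80),(386,78)]: print(u,v,tocase(wrng(d,u,v)))
s=r.state()
R=toolrot(-18.8,27)
# grasp: block x=36 from fulcrum... tip depth d below top
a=np.radians(27)
for xb,dep in((36,8),(38,9)):
    P=lambda x,z:(1+x*np.cos(a)-z*np.sin(a),0,23+x*np.sin(a)+z*np.cos(a))
    tip=P(xb,26-dep);tcp=P(xb,26-dep+25);pre=P(xb,26-dep+25+40);low=P(xb-11,26-dep)
    print(xb,dep,'tip',tip,'low',low,'tcp',tcp)
    go(s,case(*pre),R)
E
```

```text
321 220 [-35.    1.1  33.1]
320 200 [-19.3   1.6  40.5]
320 172 [ 0.8  1.4 50.6]
320 140 [21.5  1.1 61.9]
320 124 [31.   1.1 65.4]
305 124 [31.1  9.7 65.9]
335 124 [31.  -7.7 64.5]
270 150 [15.2 33.1 48.1]
372 150 [ 14.9 -31.5  49. ]
258 255 [-72.3  53.4   0.5]
383 255 [-73.5 -49.4  -1.3]
258 80 [60.6 40.  48. ]
386 78 [ 61.2 -40.   49.6]
36 8 tip (np.float64(24.9044058754694), 0, np.float64(55.3817754260143)) low (np.float64(15.103334109397355), 0, np.float64(50.387879928879286)) tcp (np.float64(13.554643381980732), 0, np.float64(77.6569385307235))
turn [-0.  26.9 -0.4] shift [ 52.2  -2.5 -45. ]
38 9 tip (np.float64(27.140409423585687), 0, np.float64(55.39874990130503)) low (np.float64(17.33933765751364), 0, np.float64(50.40485440417002)) tcp (np.float64(15.790646930097019), 0, np.float64(77.67391300601423))
turn [-0.  26.9 -0.4] shift [ 52.2  -2.5 -47.2]
```

```bash
python3 -m jog '[[0,9,0,0,-1,-16,60],[0,18,0,0,-2,-32,60],[0,27,0,20,-3,-47,60],[0,27,0,52,-3.5,-47,60],[0,27,0,70,-3.5,-56,60],[0,27,0,78,-3.5,-60,60],[0,27,0,83,-3.5,-63,60],[0,27,0,83,-3.5,-63,60]]' 40; python3 - <<'E'
from h import *
from bench import r
s=r.state();print(tocase(s['ee_pos']))
d=r.get_image('scene');cv2.imwrite('pics/s4.png',cv2.resize(d['frame'][220:330,230:380,::-1],None,fx=5.3,fy=5.3,interpolation=cv2.INTER_CUBIC))
d=r.get_image('wrist');cv2.imwrite('pics/w4.png',d['frame'][:,:,::-1]);pickle.dump(d,open('pics/w4.pkl','wb'))
E
```

```text
clock: 5.35
ee_pos: [0.4613, -0.025, 0.0795]
tcp_rot: [[0.147, 0.947, -0.287], [0.43, -0.322, -0.844], [-0.891, 0.0, -0.454]]
ft_force: [0.4, 0.6, -0.4]
finger_gap: 0.0602
[14.3  3.5 79.5]
```

View pics/s4.png

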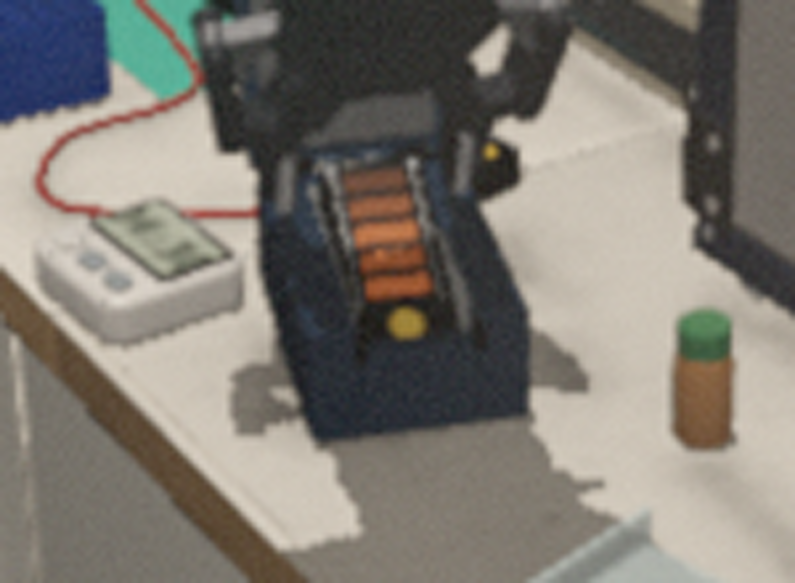

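View pics/w4.png

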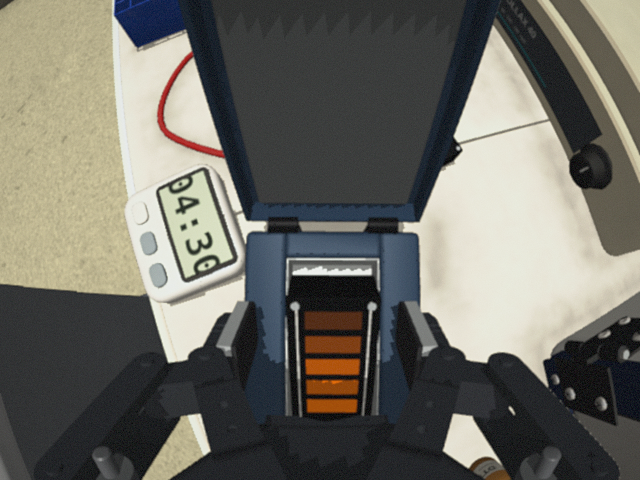

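```bash
python3 -m jog '[[0,0,0,1,2.5,0,60],[0,0,0,2.5,2.5,0,60],[0,0,0,3.5,2.5,0,60],[0,0,0,3.5,2.5,0,50],[0,0,0,3.5,2.5,0,45],[0,0,0,3.5,2.5,0,20],[0,0,0,3.5,2.5,0,20],[0,0,0,3.5,2.5,0,20]]' 80; python3 - <<'E'
from h import *
from bench import r
s=r.state();print(tocase(s['ee_pos']))
d=r.get_image('wrist');cv2.imwrite('pics/w5.png',d['frame'][:,:,::-1]);pickle.dump(d,open('pics/w5.pkl','wb'))
E
```

```text
clock: 6.45
ee_pos: [0.464, -0.0246, 0.0764]
tcp_rot: [[0.147, 0.946, -0.287], [0.43, -0.323, -0.843], [-0.891, 0.0, -0.454]]
ft_force: [-1.2, -0.5, 4.7]
finger_gap: 0.0377
[15.6  1.1 76.4]
```

View pics/w5.png

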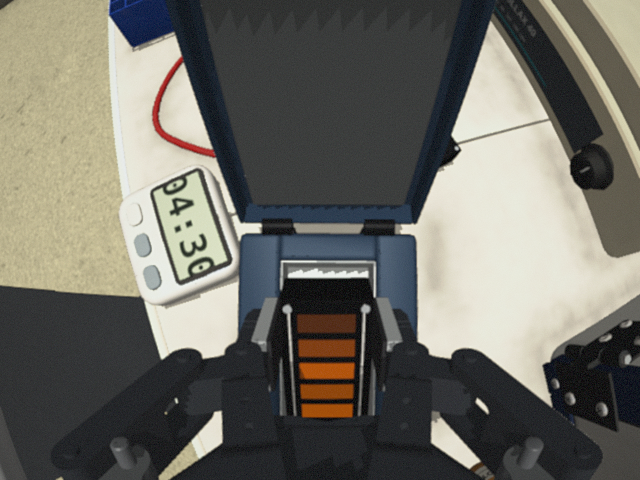

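```bash
python3 -m jog '[[0,0,0,-2,0,-1,20],[0,0,0,-6,0,-3,20],[0,0,0,-12,0,-6.1,20],[0,0,0,-20,0,-10.2,20],[0,0,0,-32,0,-16.3,20],[0,0,0,-50,0,-25.5,20],[0,0,0,-68,0,-34.6,20],[0,0,0,-68,0,-34.6,20]]' 80; python3 - <<'E'
from h import *
from bench import r
d=r.get_image('scene');cv2.imwrite('pics/s6.png',cv2.resize(d['frame'][180:330,210:410,::-1],None,fx=4,fy=4,interpolation=cv2.INTER_CUBIC))
d=r.get_image('wrist');cv2.imwrite('pics/w6.png',d['frame'][:,:,::-1]);pickle.dump(d,open('pics/w6.pkl','wb'))
E
```

```text
clock: 7.5
ee_pos: [0.4649, -0.0248, 0.1541]
tcp_rot: [[0.149, 0.947, -0.286], [0.429, -0.323, -0.844], [-0.891, 0.003, -0.454]]
ft_force: [0.2, -0.2, -2.6]
finger_gap: 0.0374
```

View pics/s6.png

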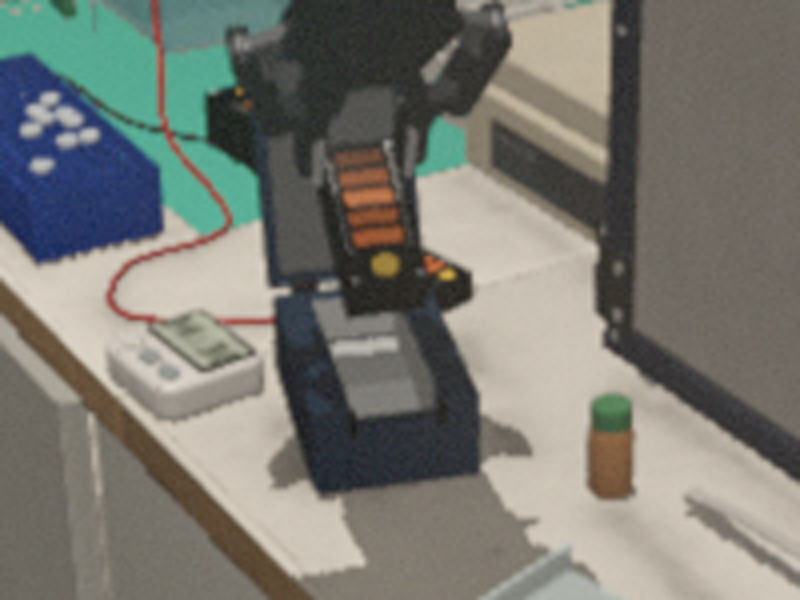

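View pics/w6.png

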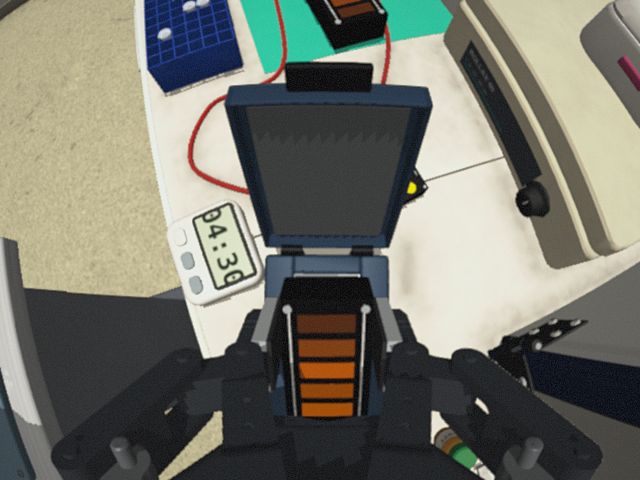

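```bash
python3 - <<'E'
from h import *
from bench import r
s=r.state();d=load('w6')
R=np.array(s['tcp_rot']);p=np.array(s['ee_pos'])
for u,v in[(325,309),(325,302),(325,290),(300,312),(352,312),(325,325),(325,370),(325,408)]: print(u,v,(R.T@(wrng(d,u,v)-p)*1000).round(1))
go(s,[.4649,-.2492,.130],toolrot(-74))
go(s,[.4649,-.2492,.044],toolrot(-74))
E
```

```text
325 309 [16.9 -0.3 -8.2]
325 302 [ 16.3  -0.3 -11.7]
325 290 [ 26.5  -0.3 -12.3]
300 312 [ 16.9 -10.6  -6.8]
352 312 [16.2 10.7 -7.1]
325 325 [16.2 -0.3 -1. ]
325 370 [16.1 -0.4 22.6]
325 408 [16.2 -0.4 46.2]
turn [ 54.1 -24.9  13. ] shift [-76.3  73.4 199.5]
turn [ 54.1 -24.9  13. ] shift [  0.4  73.3 238.5]
```

```bash
python3 -m jog '[[9,-4.1,2.2,-20,10,25,20],[18,-8.3,4.3,-35,22,55,20],[27,-12.4,6.5,-45,34,90,20],[36,-16.6,8.7,-55,46,125,20],[45,-20.7,10.8,-65,58,160,20],[54.1,-24.9,13,-74,70,190,20],[54.1,-24.9,13,-74,73.4,200,20],[54.1,-24.9,13,-74,73.4,200,20]]' 80; python3 - <<'E'
from h import *
from bench import r
s=r.state()
d=r.get_image('top');pickle.dump(d,open('pics/top7.pkl','wb'));cv2.imwrite('pics/t7.png',cv2.resize(d['frame'][190:310,350:510,::-1],None,fx=5,fy=5,interpolation=cv2.INTER_CUBIC))
d=r.get_image('wrist');cv2.imwrite('pics/w7.png',d['frame'][:,:,::-1]);pickle.dump(d,open('pics/w7.pkl','wb'))
go(s,[.4633,-.2496,.060],toolrot(-74))
E
```

```text
clock: 8.6
ee_pos: [0.464, -0.2485, 0.1267]
tcp_rot: [[-0.002, 0.278, -0.961], [0.001, -0.961, -0.278], [-1.0, -0.002, 0.001]]
ft_force: [-0.3, -0.0, -2.4]
finger_gap: 0.0376
turn [0.1 0.1 0.1] shift [66.7  1.   1. ]
```

View pics/t7.png

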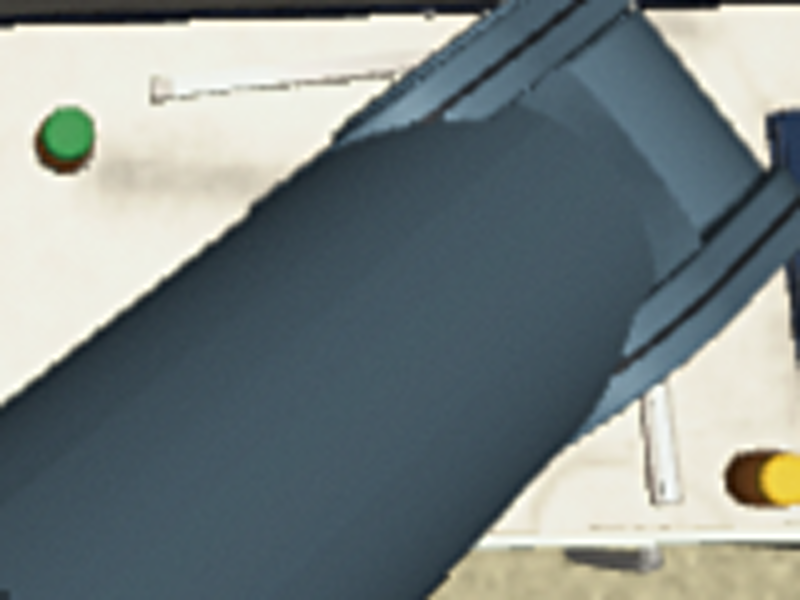

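View pics/w7.png

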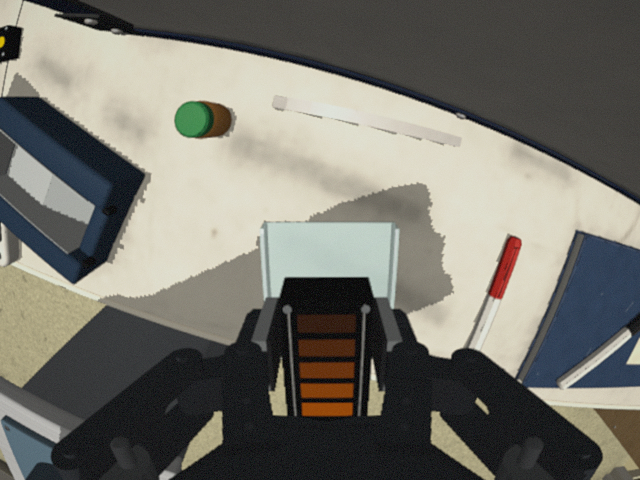

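```bash
python3 -m jog '[[0,0,0,25,1,1,20],[0,0,0,50,1,1,20],[0,0,0,66,1,1,20],[0,0,0,72,1,1,20],[0,0,0,75,1,1,20],[0,0,0,77,1,1,20],[0,0,0,78,1,1,20],[0,0,0,78.5,1,1,20]]' 80; python3 - <<'E'
from h import *
from bench import r
d=r.get_image('scene');pickle.dump(d,open('pics/s8.pkl','wb'));cv2.imwrite('pics/s8.png',cv2.resize(d['frame'][270:390,290:450,::-1],None,fx=5,fy=5,interpolation=cv2.INTER_CUBIC))
E
```

```text
clock: 9.7
ee_pos: [0.4645, -0.2501, 0.0493]
tcp_rot: [[0.0, 0.276, -0.961], [-0.001, -0.961, -0.276], [-1.0, 0.001, 0.0]]
ft_force: [0.6, 0.3, -1.2]
finger_gap: 0.0371
```

View pics/s8.png

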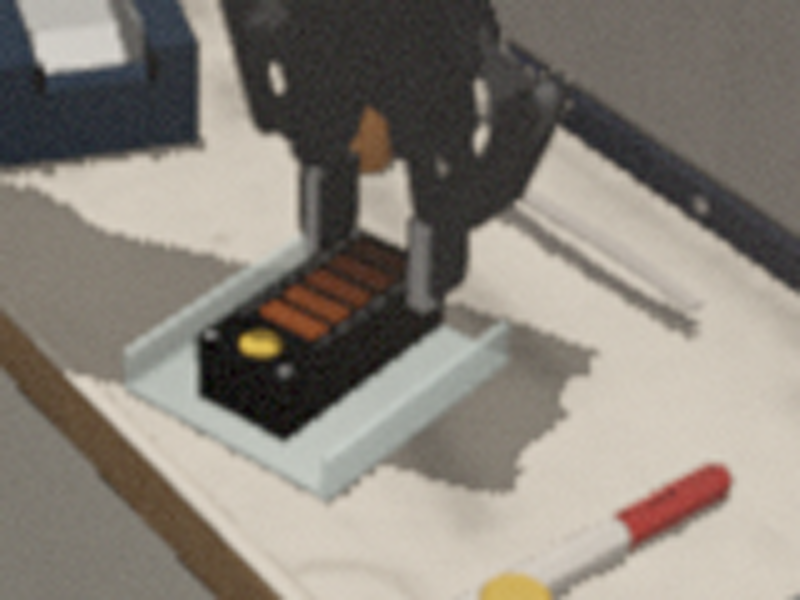

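```bash
python3 -m jog '[[0,0,0,0.5,0,0,20],[0,0,0,1,0,0,20],[0,0,0,1.5,0,0,20],[0,0,0,2,0,0,20],[0,0,0,2,0,0,20],[0,0,0,2,0,0,20],[0,0,0,2,0,0,20],[0,0,0,2,0,0,20]]' 80
```

```text
clock: 10.75
ee_pos: [0.4644, -0.2501, 0.0471]
tcp_rot: [[-0.0, 0.276, -0.961], [-0.001, -0.961, -0.276], [-1.0, 0.0, 0.0]]
ft_force: [0.3, -0.6, -2.4]
finger_gap: 0.0375
```

```bash
python3 -m jog '[[0,0,0,0.5,0,0,20],[0,0,0,1,0,0,20],[0,0,0,1.5,0,0,20],[0,0,0,2,0,0,20],[0,0,0,2,0,0,20],[0,0,0,2,0,0,20],[0,0,0,2,0,0,20],[0,0,0,2,0,0,20]]' 80
```

```text
clock: 11.75
ee_pos: [0.4644, -0.2501, 0.0454]
tcp_rot: [[-0.0, 0.276, -0.961], [-0.0, -0.961, -0.276], [-1.0, 0.0, 0.0]]
ft_force: [-0.9, 0.9, 6.0]
finger_gap: 0.0376
```

```bash
python3 -m jog '[[0,0,0,0.3,0,0,37],[0,0,0,0.3,0,0,39],[0,0,0,0.3,0,0,41],[0,0,0,0.3,0,0,44],[0,0,0,0,0,0,48],[0,0,0,0,0,0,50],[0,0,0,-8,0,0,50],[0,0,0,-30,0,0,50]]' 20; python3 - <<'E'
from h import *
from bench import r
d=r.get_image('wrist');cv2.imwrite('pics/w9.png',d['frame'][:,:,::-1]);pickle.dump(d,open('pics/w9.pkl','wb'))
E
```

```text
clock: 12.75
ee_pos: [0.4638, -0.2498, 0.0752]
tcp_rot: [[-0.002, 0.276, -0.961], [0.0, -0.961, -0.276], [-1.0, -0.001, 0.002]]
ft_force: [0.1, -0.6, 0.2]
finger_gap: 0.0499
```

View pics/w9.png

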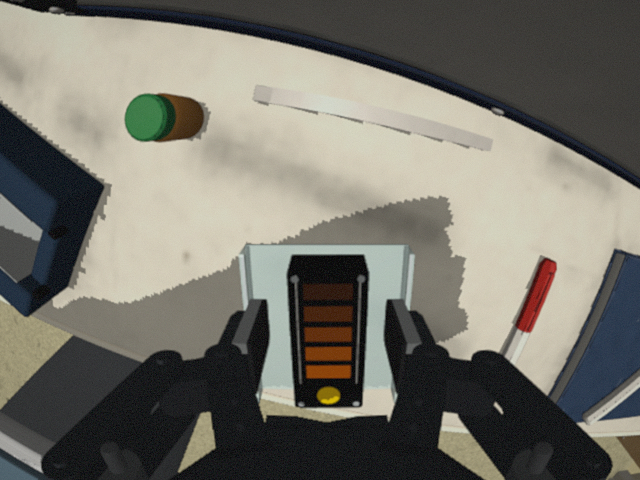

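```bash
python3 - <<'E'
from h import *
from bench import r
s=r.state()
go(s,case(155,0,260),toolrot(-18.8))
E
```

```text
turn [-55.2  -0.   -0.2] shift [-182.5 -331.4 -141.8]
```

```bash
python3 -m jog '[[0,0,0,-50,0,0,50],[0,0,0,-110,0,0,20],[-10,0,0,-155,-35,-15,0],[-20,0,0,-182,-85,-36,0],[-30,0,0,-190,-140,-60,0],[-40,0,0,-190,-195,-83,0],[-50,0,0,-190,-250,-107,0],[-55,0,0,-190,-305,-130,0]]' 40; python3 - <<'E'
from h import *
from bench import r
s=r.state()
d=r.get_image('top');pickle.dump(d,open('pics/top10.pkl','wb'));cv2.imwrite('pics/t10.png',cv2.resize(d['frame'][170:320,210:510,::-1],None,fx=2.6,fy=2.6,interpolation=cv2.INTER_CUBIC))
go(s,case(155,0,260),toolrot(-18.8))
go(s,case(155,0,165),toolrot(-18.8))
E
```

```text
clock: 13.8
ee_pos: [0.5053, 0.081, 0.2655]
tcp_rot: [[0.001, 0.947, -0.322], [0.0, -0.322, -0.947], [-1.0, 0.001, -0.0]]
ft_force: [1.8, 0.2, -0.3]
finger_gap: 0.0002
turn [ 0. -0. -0.] shift [  5.5  -4.  -26.2]
turn [ 0. -0. -0.] shift [100.5  -4.  -26.2]
```

View pics/t10.png

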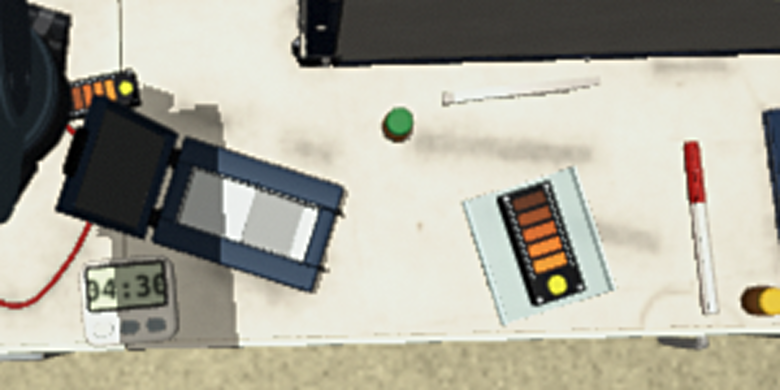

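The block lies in the tray in t10: block centre about (541,243), tray centre about (538,246). The lid is next.

```bash
python3 -m jog '[[0,0,0,0,-4,-30,0],[0,0,0,45,-4,-30,0],[0,0,0,94,-4,-30,0],[0,0,0,94,-4,-10,0],[0,0,0,94,-4,3,0],[0,0,0,94,-4,14,0],[0,0,0,94,-4,25,0],[0,0,0,94,-4,35,0]]' 40; python3 - <<'E'
from h import *
from bench import r
s=r.state();print(tocase(s['ee_pos']))
d=r.get_image('scene');cv2.imwrite('pics/s11.png',cv2.resize(d['frame'][140:320,200:400,::-1],None,fx=3.3,fy=3.3,interpolation=cv2.INTER_CUBIC))
E
```

```text
clock: 14.85
ee_pos: [0.4904, 0.0466, 0.1717]
tcp_rot: [[0.001, 0.946, -0.325], [0.0, -0.325, -0.946], [-1.0, 0.001, -0.001]]
ft_force: [1.2, 1.6, 0.3]
finger_gap: 0.0001
[ 91.5  -1.  171.7]
```

View pics/s11.png

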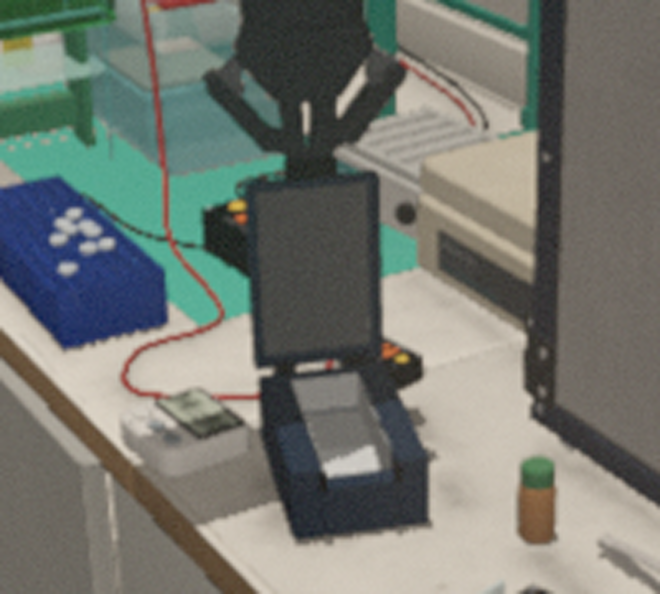

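```bash
python3 -m jog '[[0,0,0,0,0,13,0],[0,0,0,0,0,26,0],[0,0,0,3,0,38,0],[0,0,0,6.5,0,51.5,0],[0,0,0,12,0,63,0],[0,0,0,19,0,74,0],[0,0,0,27.5,0,83,0],[0,0,0,37,0,92,0]]' 40; python3 - <<'E'
from h import *
from bench import r
s=r.state();print(tocase(s['ee_pos']))
d=r.get_image('scene');cv2.imwrite('pics/s12.png',cv2.resize(d['frame'][140:320,200:400,::-1],None,fx=3.3,fy=3.3,interpolation=cv2.INTER_CUBIC))
E
```

```text
clock: 15.9
ee_pos: [0.4598, -0.0404, 0.1333]
tcp_rot: [[-0.0, 0.946, -0.325], [-0.001, -0.325, -0.946], [-1.0, -0.0, 0.001]]
ft_force: [0.1, 1.6, 0.1]
finger_gap: -0.0001
[-7.000e-01 -1.000e-01  1.333e+02]
```

View pics/s12.png

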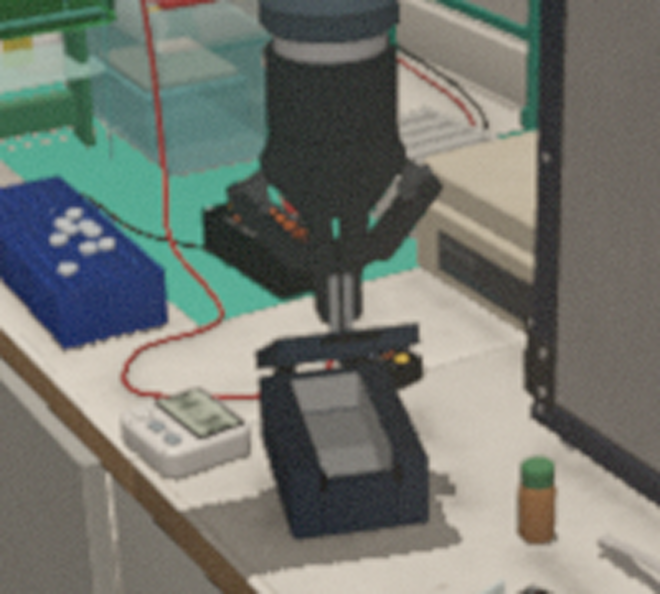

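```bash
python3 -m jog '[[0,0,0,10,0,7,0],[0,0,0,21,0,13,0],[0,0,0,30,0,17,0],[0,0,0,37,0,20,0],[0,0,0,42,0,20,0],[0,0,0,45,0,20,0],[0,0,0,46.5,0,20,0],[0,0,0,46.5,0,20,0]]' 40
```

```text
clock: 16.95
ee_pos: [0.4535, -0.0588, 0.088]
tcp_rot: [[-0.0, 0.946, -0.325], [-0.0, -0.325, -0.946], [-1.0, -0.0, 0.0]]
ft_force: [-2.6, -0.9, 7.5]
finger_gap: 0.0001
```

```bash
python3 -m jog '[[0,0,0,0.7,0,0,0],[0,0,0,1.5,0,0,0],[0,0,0,1.5,0,0,0],[0,0,0,1.5,0,0,0],[0,0,0,-5,0,0,0],[0,0,0,-50,0,0,0],[0,0,0,-110,0,0,0],[0,0,0,-150,0,-40,0]]' 40;  python3 - <<'E'
from h import *
from bench import r
s=r.state();go(s,[.3,.45,.26],toolrot(64))
d=r.get_image('scene');pickle.dump(d,open('pics/s13.pkl','wb'));cv2.imwrite('pics/s13.png',cv2.resize(d['frame'][220:400,220:460,::-1],None,fx=3.3,fy=3.3,interpolation=cv2.INTER_CUBIC))
E
```

```text
clock: 17.95
ee_pos: [0.4667, -0.0229, 0.24]
tcp_rot: [[0.002, 0.944, -0.331], [-0.001, -0.331, -0.944], [-1.0, 0.002, 0.0]]
ft_force: [1.7, 1.6, -1.4]
finger_gap: -0.0004
turn [-83.3   0.1  -0.1] shift [ -20.7 -313.7 -391.1]
```

View pics/s13.png

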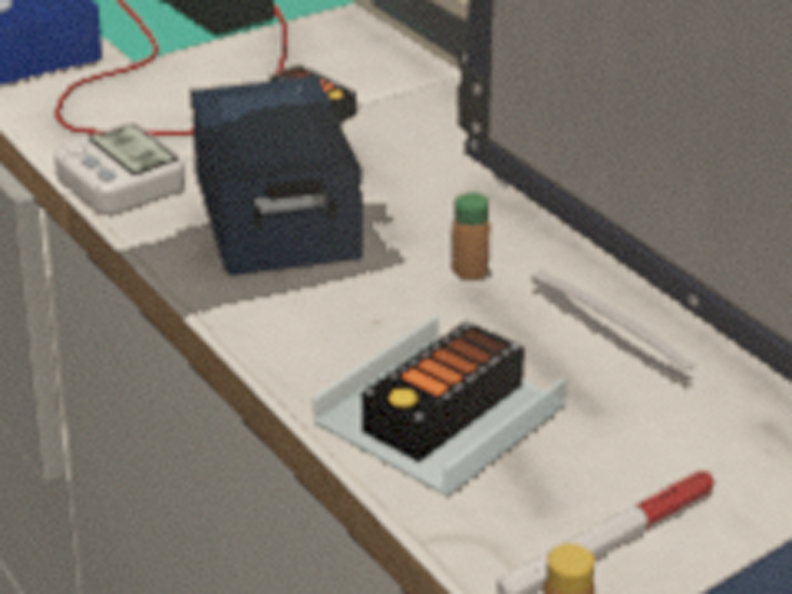

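In s13 the lid is flat on the case and the block sits windows up between the tray walls. I'll move the arm clear and check from the top.

```bash
python3 -m jog '[[0,0,0,-20,-30,-38,0],[0,0,0,-20,-60,-76,0],[0,0,0,-20,-90,-114,0],[0,0,0,-20,-120,-152,0],[0,0,0,-20,-150,-190,0],[0,0,0,-20,-180,-228,0],[0,0,0,-20,-190,-240,0],[0,0,0,-20,-190,-240,0]]' 40;  python3 - <<'E'
from h import *
from bench import r
d=r.get_image('top');pickle.dump(d,open('pics/top14.pkl','wb'));cv2.imwrite('pics/t14.png',cv2.resize(d['frame'][170:320,210:510,::-1],None,fx=2.6,fy=2.6,interpolation=cv2.INTER_CUBIC))
cv2.imwrite('pics/t14b.png',cv2.resize(d['frame'][190:310,350:510,::-1],None,fx=5,fy=5,interpolation=cv2.INTER_CUBIC))
for c in (-30,0,30,-50,50): 
    u,v=proj(d,case(c,0,63));print(c,tocase(rng(d,u,v)))
d0=load('top0')
E
```

```text
clock: 19.0
ee_pos: [0.3647, 0.2683, 0.2571]
tcp_rot: [[-0.0, 0.946, -0.323], [-0.001, -0.323, -0.946], [-1.0, -0.0, 0.001]]
ft_force: [0.4, -1.6, 0.2]
finger_gap: -0.0001
-30 [-30.   -0.   62.8]
0 [-0.   0.  63.6]
30 [29.8  0.1 65.7]
-50 [-50.    0.   63.6]
50 [50.1 -0.1 61.7]
```

View pics/t14.png

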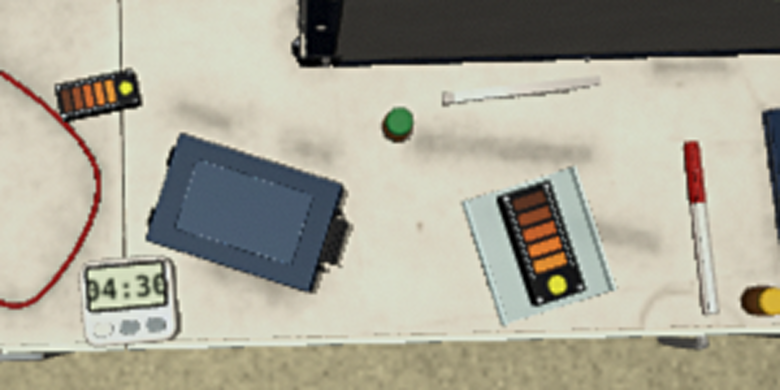

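View pics/t14b.png

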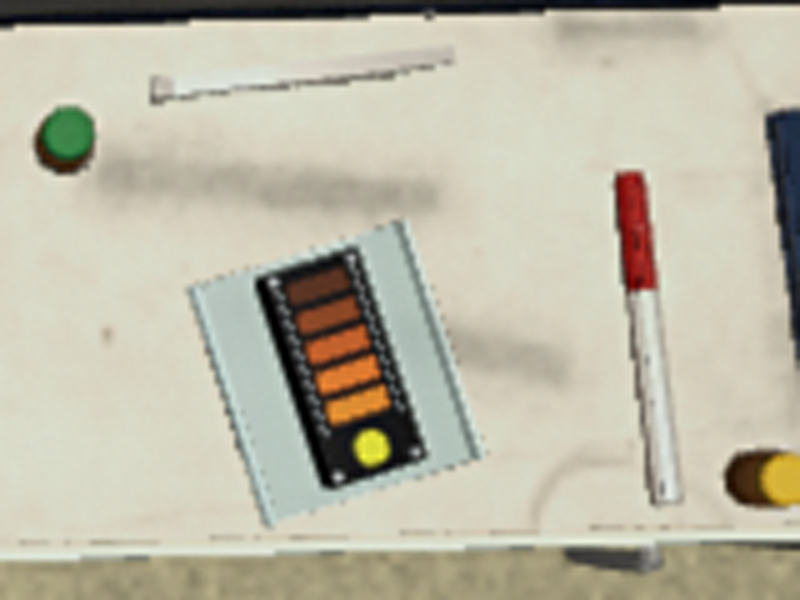

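t14 and t14b show the lid flat (top at z ≈ 63 mm along its length), the block near the tray's middle and parallel to its walls, and the vial, marker and timer at their first pixels. I'm handing in.

```bash
python3 -c "
from bench import r
print(r.sign_off())"
```

```text
the job is handed in; nothing more can be done
None
```

The calibration block is in the gel tray, windows up, and the case lid is fully shut over the empty nest. I handed the job in at about 19 s of the 62 s allowed.

- **Rocking:** I pressed the yellow-dotted end down until the block rocked over. The wrist camera's depth showed it resting at 27 degrees.
- **Lift and placing:** I gripped the raised end by its sides, lifted it out and lowered it into the tray. I let go once I felt the tray take it, at about 6 N upward.
- **Lid:** I pushed the lid over from behind and pressed it flat. The last reading while pressing was 7.5 N, taken just before a final 1.5 mm push.

**Last checks (top and scene views):**
- **Lid:** its top reads 62 to 66 mm along its length, against 63 mm expected.
- **Block:** it lies parallel to the tray's walls, about 2 mm from the tray's middle by pixel estimate.
- **Bystanders:** by eye, the timer, the red marker and the green-capped vial are where they were in the first pictures.

**Disagreements:**
- **Finger opening:** it read about 37.6 mm on the 40 mm block, though the grip held throughout.
- **Side force:** during the press the fingers were dragged about 5 mm towards the near end, with a sideways force of about 16 N, so I followed that movement before retreating.

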